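Hold the white reference slide flush on a tilted reflectance meter port

TASK

Calibrate the reflectance meter: first push the knob on its tilted head all the way along its slot so that the dust shutter is fully open, then take the white reference slide out of its case by the rib on its back. Match the slide to the slope of the head by touch, so that its white face lies flush on the metal face plate and centred over the square port, and finish while still gripping it and holding it there with a light, steady press of about 6 N. Leave everything else on the bench where it is.

Things in the scene. Friction and masses are not known exactly. Their poses are not given: they have to be found in the camera images.
- meter: Reflectance meter: white base 200 x 170 x 30 mm with display and keys along its front (-x) edge and a yoke of two 12 mm cheeks (144 mm apart, 143 mm high). Fixed to the bench, turned a little either way. Origin: underside of the base, below the head's tilt axis; x to the back of the meter, z up; the base spans x = -110 to +90 mm.
- head: Grey measuring head with a flat aluminium face plate on top, clamped in the yoke, tilted down to the meter's front by 20 to 40 degrees (differs each time; does not give when pressed). Origin on the tilt axis, 112 mm above the bench; z = normal of the face plate, which lies at z = 48 mm and spans x = -60 to +60 (up the slope), y = -66 to +66 mm (tilt axis).
- port (a point): Centre of the 28 mm square port in the face plate, at the level of the plate, 17 mm down the slope from the middle of the plate. Same axes as the head: z is the outward normal of the face plate, x up the slope, y along the tilt axis.
- shutter (a joint): Travel of the dust shutter, in m: 0 closed (a steel blade is seen in the port), 0.050 fully open (end stop; a dark port with a lens is seen). It grows as the knob moves along the head's +y. It starts at 0 to 6 mm. Stays where it is left; sliding friction 1.5 N.
- shutter_knob (a point): Top centre of the shutter's knob, a black upright pin 12 mm in diameter standing 18 mm out of the face plate (along the head's z) 62 mm up the slope from the port's centre. It runs in a slot along the head's y, from y = -25 mm (closed) to +25 mm (open).
- ref_slide: White ceramic plate 80 x 45 x 5 mm with a grey backing (8.8 mm thick in all) and in the middle of its back an upright aluminium rib 44 mm long (x), 12 mm thick (y), its top 38.5 mm above the white underside. About 140 g. Origin: centre of the white underside, the face to hold on the port; z through the rib. It lies in the case rib up, x within 3 degrees of the case's x.
- slide_rib (a point): Top centre of the slide's rib, 38.5 mm above the slide's white underside.
- case: Calibration case: fixed black tray 190 x 80 mm, floor 4 mm thick, rim 10 mm high, a divider 10 mm high across it at x = +8 mm. Origin: centre of its underside, x along its length. The slide lies in its longer part (-x), the light trap in the other.
- light_trap: Black light trap lying in the case beside the slide: round, 54 mm in diameter, 46 mm high with a 24 mm knob on top. Origin: centre of its underside. Not needed; leave it.
- tube_rack: White tube rack with blue-capped tubes, 200 x 90 mm, 113 mm high. Leave it.
- amber_bottle: Amber bottle with a white cap, 52 mm in diameter, 95 mm high. Leave it.
- flask: Small conical glass flask, 68 mm in diameter, 81 mm high. Leave it.
- vial: Small vial with a blue cap, 28 mm in diameter, 50 mm high, between the robot and the meter and case. Leave it.
- tip_box: Box of pipette tips, 102 x 72 mm, 61 mm high. Leave it.
- lab_book: Bound lab book lying flat, 150 x 210 x 8 mm. Leave it.
- pipette: Pipette lying on a low grey rest, 250 mm long, 49 mm high. Leave it.
Things that resemble listed ones, but are neither listed nor needed, are in the scene too. Several things look just like the case: the one meant starts farthest to the robot's left.

How it is judged (in metres and radians):
On the way, in this order (a step that is already met when the one before it is completed fails the run):
1. the dust shutter is pushed fully open (value of joint shutter above 0.046 m), for 0.2 s.
2. the slide is gripped and lifted clear of the case (contact force between the fingers and ref_slide above 2 N and height (world z) of ref_slide above 0.04 m and contact force between ref_slide and case below 0.05 N), for 0.2 s.
At the end, for the whole second after the job is handed in: Shutter open (45 of 50 mm or more); slide still gripped (over 3 N), its white underside on the face plate: origin within 8 mm of the port's centre, under 2 mm off the plate, parallel within 0.035 rad, pressed on with 2.5 to 15 N, at rest (value of joint shutter above 0.045 m and distance between ref_slide and port below 0.008 m and z of ref_slide in the frame of port below 0.002 m and angle between slide_rib's own z axis and vertical below 1.2 rad and angle between the z axis of ref_slide and the z axis of port, either way round below 0.035 rad and contact force between ref_slide and head between 2.5 and 15 N and contact force between the fingers and ref_slide above 3 N and linear speed of ref_slide below 0.01 m/s); the arm keeps its last pose, push and grip.
It fails at once if the slide is pressed or knocked against the head with more than 40 N (contact force between ref_slide and head above 40 N).
It fails at once if something else on the bench is moved more than 20 mm (distance of any of light_trap, tube_rack, amber_bottle, flask, vial, tip_box, lab_book, pipette from where it was at the start of the episode above 0.02 m).
It also fails if it takes over 58 s, if anything falls off the work surface, if the arm or the gripper's body presses on something with over 40 N, if the wrist force passes 120 N, or if a joint passes its speed limit or range.

ROBOT

A 6-joint arm with a two-finger parallel gripper is mounted at the origin on the work surface. World frame = base frame: x ahead of the robot, y to its left, z up, the work surface at z = 0. Lengths are in mm, angles in rad, forces in N, time in s.
With the tool pointing down it reaches from about 300 to 825 mm from the base axis. Payload 5.4 kg.
Tool frame: the origin (TCP) lies between the finger pads; the fingertips stand 14 mm ahead of it and the grasp point (between the pads) lies 5 mm behind it; z points along the fingers, y is the line along which they close (so a half turn about z gives the same grasp; the last joint's range is limited). The gripper opens to 92 mm and grips with 3 to 60 N. Pads are 20 mm wide; open, the fingers measure 128 mm over their backs; the gripper's body (75 mm by 189 mm) begins 69 mm behind the grasp point.
Start: joints at [0.928, 0.158, 1.597, -0, 1.386, -0.21], TCP at [241.17, 521.961, 228.601] pointing down, gripper open.
Joint ranges: [-2.91, 2.91], [-0.94, 2.29], [0.18, 2.7], [-1.29, 4.43], [0.17, 2.64], [-3, 3]. Speed limits (rad/s): [2.57, 2.57, 3.14, 3.14, 3.14, 3.14].

INTERFACE

Orientations are given as a unit quaternion [w, x, y, z].
In Python, from station import env gives the robot as it stands.
- The arm moves only by the tool play_rows, never from a script. Its arguments are lists of equal length, an entry for each row: "fingers": the closure, from -1 (fully open) to 1 (shut); "offset": the shift along the world's x, y, z in mm, a list of three; "spin": the turn about the world's z in rad. In form: {"fingers": [fingers, ...], "offset": [[x, y, z], ...], "spin": [spin, ...]}. A call has 1 to 5 rows; each row shifts and turns the commanded pose from where the row before left it; what a row does not reach is not made up. A row lasts 1/8 s, in which the tool goes at most 62.5 mm and 10.7 degrees, less where a joint would pass 70% of its speed; a pose out of reach is approached as far as the arm can. A call is refused whole if a number of a shift passes 62.5 or a number of a turn 0.188, either way. A call with a gripper value outside its range is refused whole. The fingers move at their own pace and stop on an object; "squeeze" is the grip in N (left out, the last holds). Time passes only in rows, so rows that do not move let the fingers close. It gives the time, the measured TCP pose, the force, the opening and the grip force at its end, in the units of the state.
- env.get_state(): the state, without advancing time (a new reading comes with each control period).
- env.capture(name): name is "scene" or "side" or "wrist"; returns (picture, depth): 384x512x3 uint8, red, green, blue; 384x512 float32, mm along the optical axis (not along the pixel's ray), 0 where there is no reading.
- env.get_calibration(name): a dict with "vfov" (degrees; the focal length in pixels is half the picture's height over the tangent of half this angle, whatever the lens; pixels are square), "cx", "cy" (the principal point, pixels), "eye" and "rotation" of the camera in the world; the wrist camera has in their place "T_tool_cam" (4x4, takes a point from camera to tool coordinates, whose origin is the TCP and whose axes are the flange's). Camera axes: x right, y up, looking along -z (the intrinsics and any distortion apply to the point x, -y, -z); pixel columns grow to the right and rows downward; lengths in mm; the calibration is good to about 2 mm. The wrist camera is an equidistant fisheye: a pixel r from the principal point sees the ray r / f radians off the axis. A picture is of the moment at which its call begins: read the wrist's pose just before it. get_calibration takes no time and is no camera call.
- env.job_done(): hands the job in; it is judged then, once.
Trained networks look in the newest picture that a camera, given by its name, has taken for a name from the list of things; names that differ only in an ending like _2 or _b are one class to them, and where a whole thing is asked for, a point or a joint stands for the part that bears it (a point fixed in the world has none). Each returns a list of dicts, best first, with "score" (0 to 1); they miss things now and then, are a little off and sometimes report something else, mostly with a low value. They report only what shows in the picture. A call takes as long as a camera call. They do not tell look-alikes from the thing itself.
- env.trace(target, camera): "region" (384x512 bool, what is visible of it) and "bbox" ([left, top, right, bottom] in pixels, round what is visible of it).
The state is a dict: "clock": time; "joints": joint angles; "qvel": joint speeds; "tau": joint torques, N m; "tool_pos": TCP position; "tcp_rot": TCP orientation; "wrist_force": force on the tool from outside, world axes, zero at the start; "moment": the same for the moment, N m; "grip_width": finger opening in mm; "gripper_force": force on a finger pad.
Only numpy, scipy, OpenCV 4.12 (cv2) and the standard library are available. Lean on these libraries where they do the work, as an engineer would, in place of code of your own. Each camera call takes 0.05 s, during which the arm holds its last target. There are 200 camera calls.

## Working session

There is one attempt and no reset: what is moved stays moved. The work goes in short steps, Python scripts to look and compute and a tool call to move; the robot and the scene stay as the last step left them, time stands still between calls to the robot, and variables do not carry over. Pictures are saved under pics/ and viewed, at most 10 in all, crops included, and the job is handed in when it is done.

Besides the shell and the picture viewer there is one more tool, called after ">>>" as name([rows], argument=value, ...), one row to a line, values as JSON. play_rows: Moves the arm, as the interface text tells. Its arguments: {"type":"object","properties":{"fingers":{"type":"array"},"offset":{"type":"array"},"spin":{"type":"array"},"squeeze":{"type":"number"}},"required":["fingers","offset","spin"]}

```bash
ls; mkdir -p pics
python3 - <<'E'
from station import env
import cv2,numpy as np
s=env.get_state();print(s)
ims=[]
for n in("scene","side","wrist"):
    im,d=env.capture(n);np.savez(f"pics/{n}0.npz",im=im,d=d)
    cv2.imwrite(f"pics/{n}0.png",im[:,:,::-1]);c=env.get_calibration(n);print(n,c)
    for t in("meter","head","port","shutter_knob","ref_slide","case","light_trap","slide_rib","vial","tube_rack"):
        try:r=env.trace(t,n)
        except Exception as e: print(t,e);continue
        print(n,t,[(round(float(q["score"]),2),[int(v) for v in q["bbox"]]) for q in r[:5]])
E
```

```text
pics
{'clock': 0.0, 'joints': array([ 9.27900705e-01,  1.59051689e-01,  1.59821531e+00, -2.76445425e-05,
        1.38620509e+00, -2.10116071e-01]), 'qvel': array([-0.0007896 ,  0.00071731, -0.00077087,  0.00020737, -0.00050985,
        0.00090382]), 'tau': array([-1.18054577e-03, -3.85554564e+01, -3.22108305e+01,  7.00534252e-02,
        3.77542851e-02, -1.40740954e-04]), 'tool_pos': array([240.8200063, 521.4795698, 227.6258961]), 'tcp_rot': array([-3.76385885e-04,  2.14702414e-01,  9.76679062e-01, -8.61154979e-04]), 'wrist_force': array([ 0.29747215, -1.04227782,  0.88074446]), 'moment': array([ 0.03165865,  0.02655963, -0.00853356]), 'gripper_force': 0.0, 'grip_width': 92.05767512905793}
scene {'vfov': 51.13439634318187, 'cx': 253.52790191464592, 'cy': 189.38993021581877, 'eye': array([1163.13483633,   -8.88942263, 1081.13037729]), 'rotation': array([0.68661715, 0.21841291, 0.21311736, 0.65987398])}
scene meter [(0.65, [277, 182, 348, 262])]
scene head [(0.62, [289, 184, 344, 234])]
scene port [(0.68, [278, 282, 299, 310]), (0.63, [285, 187, 347, 233])]
scene shutter_knob [(0.53, [
[... 1041 characters left out ...]
k [(0.69, [174, 143, 214, 178])]
wrist {'vfov': 65.70646984690485, 'cx': 256.30910459610305, 'cy': 191.73846071949862, 'T_tool_cam': array([[-1.08682760e-03,  9.61702863e-01,  2.74091995e-01,
         7.69923980e+01],
       [ 9.99999392e-01,  9.94154166e-04,  4.77015128e-04,
         2.33074683e-01],
       [ 1.86257116e-04,  2.74092347e-01, -9.61703359e-01,
        -1.56410010e+02],
       [ 0.00000000e+00,  0.00000000e+00,  0.00000000e+00,
         1.00000000e+00]])}
wrist meter [(0.94, [139, 332, 190, 354])]
wrist head []
wrist port []
wrist shutter_knob []
wrist ref_slide []
wrist case []
wrist light_trap []
wrist slide_rib []
wrist vial []
wrist tube_rack [(0.82, [262, 288, 336, 353])]
```

View pics/scene0.png

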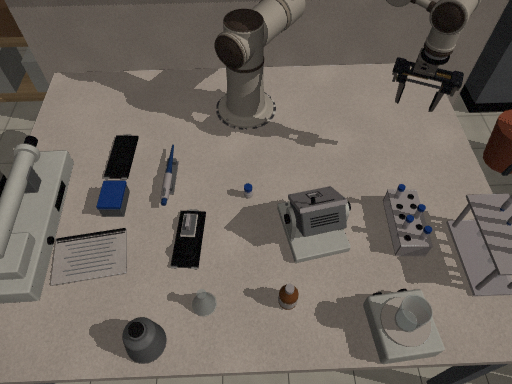

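View pics/side0.png

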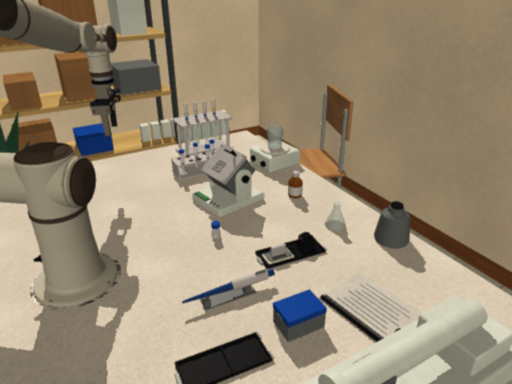

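```bash
cat > h.py <<'E'
import numpy as np,cv2
from scipy.spatial.transform import Rotation as R
from station import env
def rot(q): return R.from_quat(q,scalar_first=True).as_matrix()
def cloud(n,d,s=None):
    """world points HxWx3 of a depth picture (pinhole, or wrist fisheye with state s)"""
    c=env.get_calibration(n);H,W=d.shape;f=H/2/np.tan(np.radians(c["vfov"]/2))
    u,v=np.meshgrid(np.arange(W),np.arange(H));x=(u-c["cx"])/f;y=(v-c["cy"])/f
    if n=="wrist":
        r=np.hypot(x,y)+1e-9;k=np.tan(np.minimum(r,1.4))/r;x=x*k;y=y*k
    P=np.stack([x*d,-y*d,-d],-1)
    if n=="wrist":
        T=c["T_tool_cam"];P=P@T[:3,:3].T+T[:3,3];P=P@rot(s["tcp_rot"]).T+s["tool_pos"]
    else: P=P@rot(c["rotation"]).T+c["eye"]
    P[d<=0]=np.nan;return P
def plane(P,tol=2,it=200):
    """ransac plane: n,c,inliers"""
    g=np.random.default_rng(0);b=None
    for _ in range(it):
        a=P[g.choice(len(P),3,replace=False)];n=np.cross(a[1]-a[0],a[2]-a[0])
        if np.linalg.norm(n)<1:continue
        n/=np.linalg.norm(n);i=abs((P-a[0])@n)<tol
        if b is None or i.sum()>b.sum():b=i
    c=P[b].mean(0);n=np.linalg.svd(P[b]-c)[2][2];n*=np.sign(n[2]);return n,c,b
E
python3 - <<'E'
from h import *
z=np.load("pics/scene0.npz");P=cloud("scene",z["d"])
def st(b,zmin,zmax):
    l,t,r,bo=b;Q=P[t:bo,l:r].reshape(-1,3);Q=Q[(Q[:,2]>zmin)&(Q[:,2]<zmax)]
    print(b,len(Q),np.nanmin(Q,0).round(),np.nanmax(Q,0).round(),np.median(Q,0).round());return Q
print(np.median(P[300:330,210:250].reshape(-1,3),0))
st((160,205,210,278),5,14);st((179,212,196,236),6,60);st((180,239,200,263),15,80)
st((275,182,350,262),20,34)
for b,a in (((245,184,254,198),10),((380,184,435,255),30),((280,280,300,310),10)):st(b,a,300)
Q=st((285,184,347,236),60,250)
n,c,i=plane(Q,3);print(n,c,i.sum(),np.degrees(np.arccos(n[2])),np.degrees(np.arctan2(n[1],n[0])))
im=z["im"][120:280,150:380];cv2.imwrite("pics/crop0.png",cv2.resize(im,None,fx=3.4,fy=3.4,interpolation=cv2.INTER_CUBIC)[:,:,::-1])
E
```

```text
[nan nan nan]
(160, 205, 210, 278) 817 [ 446. -284.    5.] [ 677. -126.   14.] [ 562. -184.    9.]
(179, 212, 196, 236) 343 [ 475. -222.    6.] [ 563. -169.   48.] [ 529. -189.   13.]
(180, 239, 200, 263) 224 [ 599. -208.   15.] [ 643. -166.   53.] [ 628. -186.   40.]
(275, 182, 350, 262) 1382 [463.  89.  20.] [663. 287.  34.] [613. 184.  30.]
(245, 184, 254, 198) 95 [404. -13.  10.] [429.  10.  58.] [423.  -3.  43.]
(380, 184, 435, 255) 2018 [450. 423.  30.] [654. 523. 118.] [570. 469.  61.]
(280, 280, 300, 310) 388 [752.  71.  10.] [800. 120.  98.] [785.  92.  65.]
(285, 184, 347, 236) 2469 [470.  97.  62.] [636. 278. 195.] [587. 181. 146.]
[0.8133039  0.1631549  0.55849552] [601.81181745 197.72363866 151.53552904] 1112 56.04818363649941 11.343399363067746
```

View pics/crop0.png

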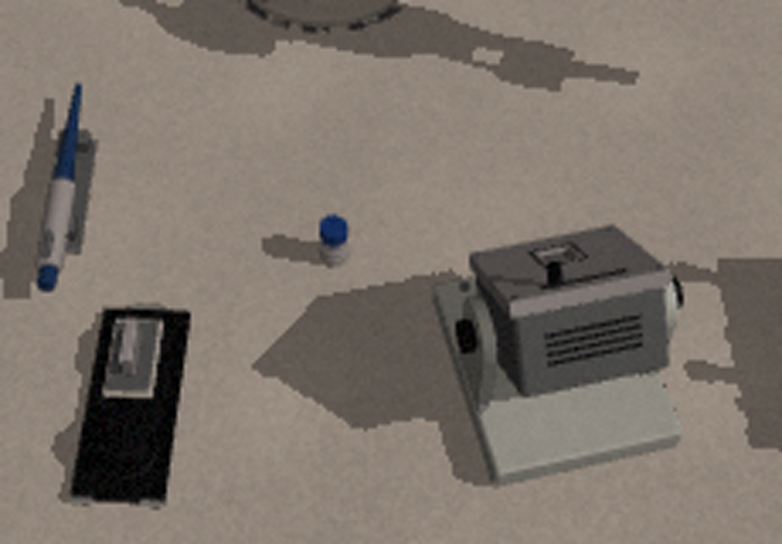

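The crop shows the only case holding a slide (slide near scene pixel 189,224; trap 188,250). The other lookalike case is empty at (122,157), farther to the robot's right. The meter's port and knob are near (313,197).

>>> play_rows([
  [30,-34,11],
  [30,-34,11],
  [30,-34,11],
  [30,-34,11],
  [30,-34,11],
], fingers=[-1,-1,-1,-1,-1], spin=[0.063,0.063,0.063,0.063,0.063])

```text
clock: 2.28
tool_pos: [392.0, 350.8, 284.1]
tcp_rot: [0.0, 0.058, 0.998, 0.0]
wrist_force: [1.0, 0.6, -0.5]
grip_width: 91.6
gripper_force: 0.0
```

>>> play_rows([
  [30,-34,11],
  [30,-34,11],
  [30,-34,11],
  [30,-34,11],
  [30,-34,11],
], fingers=[0,1,1,1,1], spin=[0.063,0.063,0.063,0.063,0.063])

```text
clock: 2.9
tool_pos: [542.0, 180.7, 339.0]
tcp_rot: [0.0, -0.099, 0.995, 0.0]
wrist_force: [-0.4, -0.4, -0.1]
grip_width: 43.6
gripper_force: 0.0
```

>>> play_rows([
  [0,0,0],
  [0,0,0],
], fingers=[1,1], spin=[0,0])

```text
clock: 3.15
tool_pos: [540.8, 182.3, 338.3]
tcp_rot: [-0.0, -0.098, 0.995, 0.0]
wrist_force: [-0.8, 0.2, -0.6]
grip_width: 23.7
gripper_force: 0.0
```

Run:
```python
from h import *
s=env.get_state();print(s["tool_pos"],s["tcp_rot"],s["grip_width"])
im,d=env.capture("wrist");np.savez("pics/w1.npz",im=im,d=d,p=s["tool_pos"],q=s["tcp_rot"])
cv2.imwrite("pics/w1.png",im[:,:,::-1])
P=cloud("wrist",d,s)
for t in("head","port","shutter_knob","meter"):
    for q in env.trace(t,"wrist")[:2]:
        Q=P[q["region"]];print(t,q["score"],q["bbox"],len(Q),np.nanmedian(Q,0))
        if t=="head":
            Q=Q[~np.isnan(Q[:,0])];n,c,i=plane(Q,1.5);print(n,c,i.sum(),np.degrees(np.arccos(n[2])),np.degrees(np.arctan2(-n[1],-n[0])))
```

```text
[540.79415943 182.29513239 338.30967565] [-3.51265837e-04 -9.81904029e-02  9.95167560e-01  2.20361205e-04] 23.679091070242944
head 0.78 [203.2, 128.3, 318.3, 229.6] 11283 [539.94085555 187.98684679 155.90108291]
[-0.57220159 -0.11314865  0.81227011] [534.30982381 186.97201066 154.06007826] 9313 35.68167618760422 11.185515677986274
head 0.52 [144.3, 49.5, 167.7, 75.2] 401 [413.85507865   2.0756543   48.49130742]
[ 2.37393972e-03 -9.04421702e-04  9.99996773e-01] [413.13705939  -2.36933772  50.27378491] 186 0.14555363609500704 159.1441991446457
port 0.64 [204.4, 121.1, 321.4, 229.0] 11168 [540.21741914 188.31591173 156.21162899]
shutter_knob 0.81 [235.3, 146.6, 272.9, 210.3] 602 [521.47104729 181.01101282 140.48947009]
shutter_knob 0.24 [24.9, 1.8, 65.5, 77.2] 1496 [ 366.0215143  -258.43708044   31.71542952]
meter 0.89 [187.5, 100.1, 334.4, 231.4] 14784 [531.44796701 185.92859835 143.93309479]
meter 0.29 [173.7, 256.4, 194.4, 268.7] 276 [747.70063757  91.41485962  29.47078682]
```

View pics/w1.png

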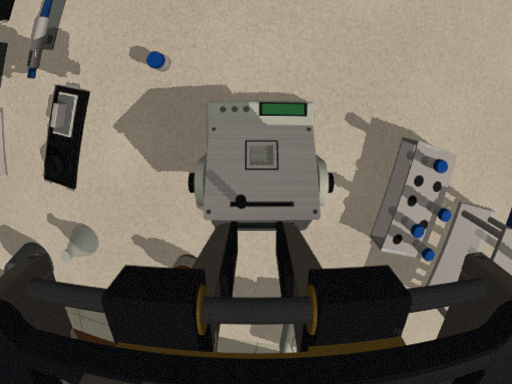

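The wrist view shows the plate with the port at about (262,154). The knob is at (241,201), near the slot's closed end, and the slot runs right to (295,204). Next I'll work out the head frame.

Run:
```python
from h import *
z=np.load("pics/w1.npz");d=z["d"];s=dict(tool_pos=z["p"],tcp_rot=z["q"]);P=cloud("wrist",d,s)
Q=P[125:226,198:325].reshape(-1,3);Q=Q[~np.isnan(Q[:,0])]
n,c,i=plane(Q,1.5);print("tilt",np.degrees(np.arccos(n[2])),"yaw",np.degrees(np.arctan2(-n[1],-n[0])),i.sum())
ey=np.cross(n,[-n[0]*0,0,1]);ey=np.cross([0,0,1.],-n*[1,1,0]);ey/=np.linalg.norm(ey);ex=np.cross(ey,n)
# extents on the plane
A=Q[i]-c;x,y=A@ex,A@ey
def ext(a,b):  # per-bin edge percentile
    lo=[];hi=[]
    for k in np.arange(-40,41,5):
        m=abs(b-k)<2.5;lo.append(a[m].min());hi.append(a[m].max())
    return np.median(lo),np.median(hi)
X=ext(x,y);Y=ext(y,x);print("x",X,"y",Y)
C=c+ex*np.mean(X)+ey*np.mean(Y);print("centre",C,"port",C-17*ex,"n",n,"ex",ex,"ey",ey)
print("axis height",(C-48*n)[2])
def ray(u,v,h=0):
    cal=env.get_calibration("wrist");f=192/np.tan(np.radians(cal["vfov"]/2));a=np.array([(u-cal["cx"])/f,(v-cal["cy"])/f]);r=np.hypot(*a)
    k=np.tan(r)/r;D=np.array([a[0]*k,-a[1]*k,-1]);T=cal["T_tool_cam"];M=rot(s["tcp_rot"]);o=M@T[:3,3]+s["tool_pos"];D=M@T[:3,:3]@D
    return o+D*((c+h*n-o)@n)/(D@n)
for nm,u,v,h in(("port",262,154.5,0),("knobtop",241,201.5,18),("slotR",294,204,0),("slotL",232,204.5,0)):
    p=ray(u,v,h);print(nm,p,"head xy",(p-C)@ex,(p-C)@ey)
np.savez("head.npz",C=C,n=n,ex=ex,ey=ey)
# case and slide from this view
S=P[80:190,40:92].reshape(-1,3);S=S[~np.isnan(S[:,0])]
R1=S[(S[:,2]>34)&(S[:,1]>-230)&(S[:,0]<575)];print("rib top pts",len(R1),R1.mean(0) if len(R1) else 0)
im=z["im"];cv2.imwrite("pics/w1c.png",cv2.resize(im[110:235,190:335],None,fx=5,fy=4.8,interpolation=cv2.INTER_CUBIC)[:,:,::-1])
```

```text
tilt 35.66206274149892 yaw 11.266748111549036 9287
x (np.float64(-64.16879601045939), np.float64(55.30694983194759)) y (np.float64(-65.9262049559575), np.float64(65.86826325439165))
centre [530.87648434 186.26909152 151.58057609] port [517.3306806  183.57054716 141.66951866] n [-0.57176786 -0.11390546  0.81246973] ex [0.79681198 0.1587379  0.58300338] ey [-0.19537701  0.98072821  0.        ]
axis height 112.58202909858673
port [517.0576549  184.50090409 141.60781224] head xy -17.10584229271336 0.9657702313876768
knobtop [563.01434977 170.03547443 194.07606829] head xy 47.805961506527424 -22.199766209891877
slotR [559.64604511 229.30947653 177.86099504] head xy 45.07764433311564 36.59000914685927
slotL [573.65693719 160.88284846 178.12785001] head xy 45.53536891425241 -33.25532159256413
rib top pts 174 [ 521.88080587 -186.6140616    41.11719649]
```

View pics/w1c.png

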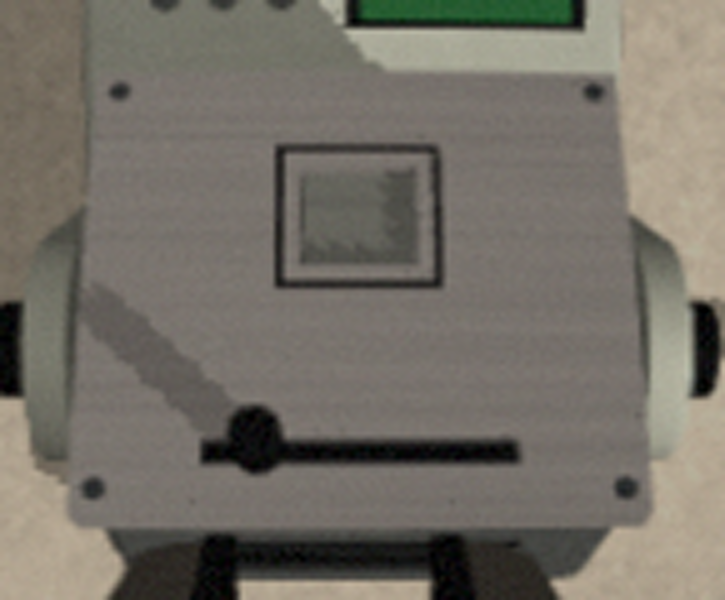

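>>> play_rows([
  [8,-15.3,-36],
  [8,-15.3,-36],
  [8,-15.3,-36],
  [0,0,-18],
  [0,0,0],
], fingers=[1,1,1,1,1], spin=[0,0,0,0,0])

```text
clock: 4.03
tool_pos: [564.1, 136.8, 211.6]
tcp_rot: [-0.001, -0.099, 0.995, 0.0]
wrist_force: [-0.4, -0.3, 0.2]
grip_width: 0.6
gripper_force: 0.0
```

>>> play_rows([
  [0,0,-14],
  [0,0,0],
], fingers=[1,1], spin=[0,0])

```text
clock: 4.28
tool_pos: [564.8, 136.6, 198.4]
tcp_rot: [-0.0, -0.099, 0.995, 0.0]
wrist_force: [-0.5, 0.5, 0.0]
grip_width: 0.5
gripper_force: 0.0
```

>>> play_rows([
  [-2,9.8,-1],
  [-2,9.8,0],
  [-2,9.8,0],
  [-2,9.8,0],
  [-1,4.9,0],
], fingers=[1,1,1,1,1], spin=[0,0,0,0,0])

```text
clock: 4.9
tool_pos: [556.3, 180.9, 198.0]
tcp_rot: [0.0, -0.099, 0.995, -0.0]
wrist_force: [0.5, -1.6, 1.2]
grip_width: 0.5
gripper_force: 0.8
```

>>> play_rows([
  [-0.6,2.9,0],
  [-0.6,2.9,0],
  [0,0,0],
], fingers=[1,1,1], spin=[0,0,0])

```text
clock: 5.28
tool_pos: [554.8, 186.1, 197.5]
tcp_rot: [-0.0, -0.098, 0.995, 0.0]
wrist_force: [-0.3, 0.4, 0.7]
grip_width: 0.3
gripper_force: 0.2
```

>>> play_rows([
  [-0.4,2,0],
  [-0.4,2,0],
  [0,0,0],
], fingers=[1,1,1], spin=[0,0,0])

```text
clock: 5.65
tool_pos: [554.0, 190.1, 197.4]
tcp_rot: [-0.0, -0.099, 0.995, 0.0]
wrist_force: [0.2, -0.5, -0.1]
grip_width: 0.5
gripper_force: 0.5
```

>>> play_rows([
  [-0.4,2,0],
  [0,0,0],
], fingers=[1,1], spin=[0,0])

```text
clock: 5.9
tool_pos: [553.6, 192.1, 197.5]
tcp_rot: [-0.0, -0.099, 0.995, 0.0]
wrist_force: [-0.4, -1.8, 0.1]
grip_width: 0.3
gripper_force: 0.5
```

>>> play_rows([
  [-0.4,2,0],
  [0,0,0],
], fingers=[1,1], spin=[0,0])

```text
clock: 6.15
tool_pos: [553.2, 194.1, 197.5]
tcp_rot: [-0.0, -0.099, 0.995, 0.0]
wrist_force: [-0.4, -1.0, -0.5]
grip_width: 0.3
gripper_force: 0.5
```

>>> play_rows([
  [-0.4,2,0],
  [0,0,0],
], fingers=[1,1], spin=[0,0])

```text
clock: 6.4
tool_pos: [552.9, 196.1, 197.5]
tcp_rot: [-0.0, -0.099, 0.995, 0.0]
wrist_force: [0.6, -1.4, 0.5]
grip_width: 0.7
gripper_force: 0.5
```

>>> play_rows([
  [-0.4,2,0],
  [0,0,0],
], fingers=[1,1], spin=[0,0])

```text
clock: 6.65
tool_pos: [552.7, 197.2, 197.5]
tcp_rot: [-0.0, -0.098, 0.995, -0.001]
wrist_force: [0.1, -5.4, -0.1]
grip_width: 0.6
gripper_force: 2.4
```

Run:
```python
from h import *
s=env.get_state();print(s["tool_pos"],s["wrist_force"])
im,d=env.capture("wrist");np.savez("pics/w2.npz",im=im,d=d,p=s["tool_pos"],q=s["tcp_rot"])
cv2.imwrite("pics/w2.png",im[:,:,::-1])
```

```text
[552.65823138 197.15443895 197.54530465] [ 0.07835978 -5.36609402 -0.1438249 ]
```

View pics/w2.png

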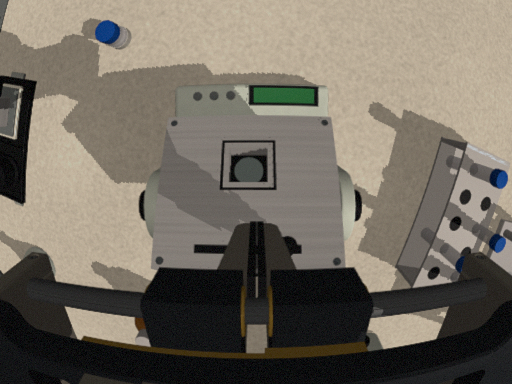

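The shutter is fully open: the port at (248,167) is dark with a lens, and the knob sits at the stop near (290,242), with about 5 N end-stop force. Next I'll retreat and go over the case.

>>> play_rows([
  [2,-8,0],
  [0,0,40],
  [0,0,40],
  [-4,-47,-5],
  [-4,-47,-5],
], fingers=[1,1,1,0,-1], spin=[0,0,0,0,0])

```text
clock: 7.32
tool_pos: [546.9, 95.5, 268.4]
tcp_rot: [0.001, -0.099, 0.995, 0.0]
wrist_force: [-1.3, -0.3, 0.1]
grip_width: 18.4
gripper_force: 0.0
```

>>> play_rows([
  [-4,-47,-10],
  [-4,-47,-10],
  [-4,-47,-10],
  [-4,-47,-10],
  [-4,-47,-10],
], fingers=[-1,-1,-1,-1,-1], spin=[-0.03,-0.03,-0.03,0,0])

```text
clock: 7.95
tool_pos: [526.6, -140.3, 217.5]
tcp_rot: [0.001, -0.054, 0.999, 0.0]
wrist_force: [0.3, 0.1, 0.3]
grip_width: 68.0
gripper_force: 0.0
```

>>> play_rows([
  [-4,-47,-5],
  [0,0,0],
  [0,0,0],
], fingers=[-1,-1,-1], spin=[0,0,0])

```text
clock: 8.32
tool_pos: [522.8, -185.5, 212.7]
tcp_rot: [0.0, -0.053, 0.999, 0.0]
wrist_force: [-0.3, 0.3, 0.5]
grip_width: 91.5
gripper_force: 0.0
```

Run:
```python
from h import *
s=env.get_state();print(s["tool_pos"],s["tcp_rot"],s["grip_width"],s["wrist_force"])
im,d=env.capture("wrist");np.savez("pics/w3.npz",im=im,d=d,p=s["tool_pos"],q=s["tcp_rot"])
P=cloud("wrist",d,s);vis=im[:,:,::-1].copy()
for t in("ref_slide","slide_rib","case","light_trap"):
    for q in env.trace(t,"wrist")[:1]:
        Q=P[q["region"]];print(t,q["score"],q["bbox"],np.nanmedian(Q,0))
Q=P[~np.isnan(P[...,0])]
m=(abs(Q[:,0]-525)<45)&(abs(Q[:,1]+187)<40)&(Q[:,2]<48)
B=Q[m&(Q[:,2]>36)];print("rib",len(B),B.mean(0));r=cv2.minAreaRect(B[:,:2].astype(np.float32));print(r)
B=Q[m&(Q[:,2]>10.5)&(Q[:,2]<16)];print("back",len(B),B.mean(0),cv2.minAreaRect(B[:,:2].astype(np.float32)))
cv2.imwrite("pics/w3.png",vis)
```

```text
[ 522.7768535  -185.50213299  212.70605488] [ 3.39303260e-04 -5.34605940e-02  9.98569784e-01  4.86317108e-04] 91.5209207897403 [-0.31539633  0.30270463  0.50162536]
ref_slide 0.9 [232.1, 134.0, 276.1, 207.9] [ 518.07783784 -189.32682821   12.8806361 ]
slide_rib 0.74 [232.5, 137.5, 280.0, 200.7] [ 518.66948511 -189.22841445   12.9717179 ]
case 0.87 [58.3, 0.4, 111.1, 24.6] [ 314.68023794 -446.09781511    5.08669497]
light_trap 0.57 [227.3, 222.7, 268.3, 267.2] [ 608.31813787 -188.70880173   38.95817817]
rib 403 [ 521.39442551 -188.84736199   42.37316517]
((522.0942993164062, -188.84323120117188), (11.97072696685791, 43.5915641784668), 85.41909790039062)
back 1418 [ 520.62676196 -190.24607457   12.83023496] ((528.6842041015625, -184.34735107421875), (79.12892150878906, 88.94123077392578), 85.14583587646484)
```

View pics/w3.png

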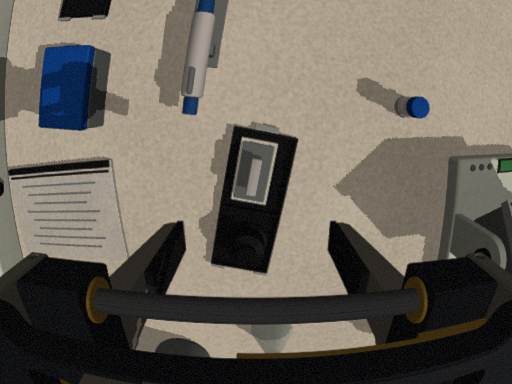

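Slide rib: centre (522.1, -188.8), top 42.4, 12 x 43.6 mm, matching the expected size and height. The long axis is at -4.6°. Now descending to grip.

>>> play_rows([
  [-0.7,-3.3,-40],
  [0,0,-40],
  [0,0,-40],
  [0,0,-30],
  [0,0,0],
], fingers=[0,0,0,0,0], spin=[-0.094,-0.093,0,0,0])

```text
clock: 9.2
tool_pos: [520.1, -187.6, 60.3]
tcp_rot: [-0.002, 0.039, 0.999, 0.001]
wrist_force: [-0.5, 0.3, 0.1]
grip_width: 46.7
gripper_force: 0.0
```

>>> play_rows([
  [0,0,-20],
  [0,0,-10],
  [0,0,0],
], fingers=[0,0,0], spin=[0,0,0])

```text
clock: 9.57
tool_pos: [522.0, -189.2, 33.0]
tcp_rot: [-0.0, 0.04, 0.999, 0.0]
wrist_force: [-0.2, 0.0, 0.2]
grip_width: 46.0
gripper_force: 0.0
```

>>> play_rows([
  [0,0,-1],
  [0,0,0],
  [0,0,0],
  [0,0,0],
  [0,0,0],
], fingers=[1,1,1,1,1], spin=[0,0,0,0,0], squeeze=14)

```text
clock: 10.2
tool_pos: [522.0, -189.4, 31.9]
tcp_rot: [0.0, 0.04, 0.999, -0.0]
wrist_force: [-0.5, 1.5, 1.7]
grip_width: 12.2
gripper_force: 14.0
```

>>> play_rows([
  [0,0,10],
  [0,0,25],
  [0,0,40],
  [0,0,40],
  [0,0,0],
], fingers=[1,1,1,1,1], spin=[0,0,0,0,0])

```text
clock: 10.82
tool_pos: [524.2, -190.8, 150.7]
tcp_rot: [0.003, 0.04, 0.999, -0.002]
wrist_force: [0.7, -0.4, -0.8]
grip_width: 11.9
gripper_force: 14.0
```

>>> play_rows([
  [0,15,20],
  [-4,35,25],
  [-4,45,25],
  [-4,45,20],
  [-4,45,10],
], fingers=[1,1,1,1,1], spin=[0,0.04,0.04,0.04,0.04])

```text
clock: 11.45
tool_pos: [505.1, -2.0, 247.2]
tcp_rot: [-0.0, -0.041, 0.999, 0.0]
wrist_force: [0.6, 0.9, -1.7]
grip_width: 11.9
gripper_force: 14.0
```

>>> play_rows([
  [-3,45,0],
  [0,45,0],
  [0,45,0],
  [0,35,0],
  [0,15,0],
], fingers=[1,1,1,1,1], spin=[0.04,0.04,0.037,0,0])

```text
clock: 12.08
tool_pos: [501.5, 182.7, 245.8]
tcp_rot: [-0.001, -0.1, 0.995, 0.0]
wrist_force: [-0.3, -0.1, -0.8]
grip_width: 11.7
gripper_force: 14.0
```

>>> play_rows([
  [0,0,0],
  [0,0,0],
  [0,0,0],
], fingers=[1,1,1], spin=[0,0,0])

```text
clock: 12.45
tool_pos: [503.0, 179.6, 246.6]
tcp_rot: [-0.0, -0.098, 0.995, -0.0]
wrist_force: [0.1, -0.2, -1.1]
grip_width: 12.0
gripper_force: 14.0
```

Run:
```python
from h import *
s=env.get_state();print(s["tool_pos"],s["tcp_rot"],s["grip_width"],s["wrist_force"],s["moment"])
im,d=env.capture("wrist");np.savez("pics/w4.npz",im=im,d=d,p=s["tool_pos"],q=s["tcp_rot"])
cv2.imwrite("pics/w4.png",im[:,:,::-1])
P=cloud("wrist",d,s)
for t in("ref_slide","head"):
    for q in env.trace(t,"wrist")[:1]:
        Q=P[q["region"]];print(t,q["score"],q["bbox"],np.nanmedian(Q,0))
        Q=Q[~np.isnan(Q[:,0])];n,c,i=plane(Q,1.5);print(n,c,i.sum(),len(Q))
```

```text
[503.00680656 179.6000025  246.57229035] [-9.70827130e-05 -9.76578655e-02  9.95220033e-01 -1.32874044e-04] 12.047837569030865 [ 0.05001958 -0.20904473 -1.12275136] [ 0.02296798  0.00920108 -0.03529476]
ref_slide 0.56 [220.1, 170.8, 293.4, 289.4] [483.01240907 177.25629739 227.98573232]
[-0.00505774 -0.00103955  0.99998667] [480.38770197 175.00672526 227.72960294] 2232 5180
head 0.95 [185.1, 168.2, 331.9, 293.0] [521.56027612 197.41415473 145.72288926]
[-0.57110396 -0.11368779  0.812967  ] [521.89371859 185.764978   145.04403566] 6560 6903
```

View pics/w4.png

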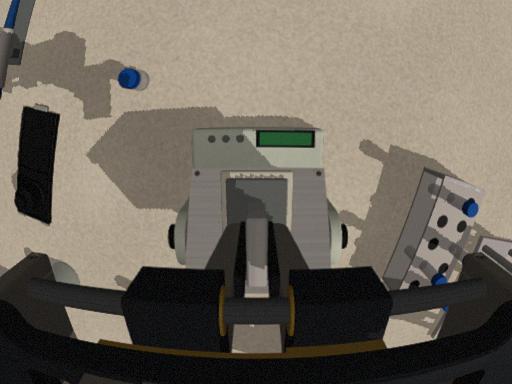

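The slide hangs level in the grip (backing plane at z 227.7), centred over the slope. Next I'll descend to first touch with the uphill edge.

>>> play_rows([
  [0,0.8,-20],
  [0,0.8,-18],
  [0,0,-8],
  [0,0,0],
], fingers=[1,1,1,1], spin=[0,0,0,0])

```text
clock: 13.1
tool_pos: [502.4, 182.2, 199.9]
tcp_rot: [-0.001, -0.098, 0.995, -0.0]
wrist_force: [0.8, -0.1, -0.2]
grip_width: 12.0
gripper_force: 14.0
```

>>> play_rows([
  [0,0,-3],
  [0,0,-3],
  [0,0,0],
  [0,0,0],
], fingers=[1,1,1,1], spin=[0,0,0,0])

```text
clock: 13.6
tool_pos: [503.0, 182.3, 194.8]
tcp_rot: [0.0, -0.098, 0.995, -0.0]
wrist_force: [-0.1, 0.2, -0.5]
grip_width: 12.3
gripper_force: 14.0
```

>>> play_rows([
  [0,0,-2],
  [0,0,0],
], fingers=[1,1], spin=[0,0])

```text
clock: 13.85
tool_pos: [502.7, 182.3, 192.4]
tcp_rot: [-0.0, -0.098, 0.995, 0.0]
wrist_force: [-0.1, -0.0, -1.2]
grip_width: 11.9
gripper_force: 14.0
```

>>> play_rows([
  [0,0,-2],
  [0,0,0],
], fingers=[1,1], spin=[0,0])

```text
clock: 14.1
tool_pos: [502.7, 182.2, 190.4]
tcp_rot: [-0.0, -0.098, 0.995, -0.0]
wrist_force: [-0.3, 0.2, -1.0]
grip_width: 11.3
gripper_force: 14.0
```

>>> play_rows([
  [4,0.3,3],
  [3.2,0.3,2.2],
  [0,0,0],
], fingers=[1,1,1], spin=[0,0,0])

```text
clock: 14.48
tool_pos: [510.6, 182.9, 196.2]
tcp_rot: [0.0, -0.098, 0.995, 0.0]
wrist_force: [0.2, 0.6, -1.2]
grip_width: 11.9
gripper_force: 14.0
```

>>> play_rows([
  [0,0,-1.5],
  [0,0,0],
], fingers=[1,1], spin=[0,0])

```text
clock: 14.72
tool_pos: [509.8, 182.9, 194.0]
tcp_rot: [-0.0, -0.098, 0.995, -0.0]
wrist_force: [-0.2, 0.1, -0.5]
grip_width: 12.0
gripper_force: 14.0
```

>>> play_rows([
  [0,0,-1.5],
  [0,0,0],
], fingers=[1,1], spin=[0,0])

```text
clock: 14.98
tool_pos: [510.1, 182.9, 193.0]
tcp_rot: [0.0, -0.098, 0.995, -0.0]
wrist_force: [-0.2, -0.0, 0.5]
grip_width: 12.1
gripper_force: 14.0
```

Touch was found exactly where predicted (50.0 mm off the plate along its normal). Next I'll swing the grasp on an arc about the touching edge.

>>> play_rows([
  [-2.5,-0.5,-3.5],
  [-2.5,-0.5,-3.5],
  [0,0,0],
], fingers=[1,1,1], spin=[0,0,0])

```text
clock: 15.35
tool_pos: [504.8, 181.8, 185.6]
tcp_rot: [-0.0, -0.098, 0.995, -0.0]
wrist_force: [-0.9, -0.7, 1.4]
grip_width: 11.8
gripper_force: 14.0
```

>>> play_rows([
  [-1.9,-0.4,-3.8],
  [-1.9,-0.4,-3.8],
  [0,0,0],
], fingers=[1,1,1], spin=[0,0,0])

```text
clock: 15.72
tool_pos: [500.7, 180.9, 177.5]
tcp_rot: [-0.001, -0.098, 0.995, -0.0]
wrist_force: [-0.6, -0.3, 0.7]
grip_width: 11.8
gripper_force: 14.0
```

>>> play_rows([
  [-1.4,-0.3,-4],
  [-1.4,-0.3,-4],
  [0,0,0],
], fingers=[1,1,1], spin=[0,0,0])

```text
clock: 16.1
tool_pos: [498.0, 180.4, 169.5]
tcp_rot: [-0.001, -0.098, 0.995, -0.0]
wrist_force: [-0.4, 0.2, -0.0]
grip_width: 11.6
gripper_force: 14.0
```

```bash
cat > m.py <<'E'
from h import *
import sys
h=np.load("head.npz");ex,ey,n=h["ex"],h["ey"],h["n"];port=np.array([517.2,184.0,141.65])
s=env.get_state();g=s["tool_pos"]+[0,0,5]-port
print("grasp rel port x,y,z",(g@ex).round(2),(g@ey).round(2),(g@n).round(2));f=s["wrist_force"];print("f x,y,n",f@ex,f@ey,f@n,"M",s["moment"])
im,d=env.capture("wrist");cv2.imwrite(f"pics/{sys.argv[1]}.png",im[:,:,::-1]);P=cloud("wrist",d,s)
q=env.trace("ref_slide","wrist")
if q:
    m=q[0]["region"]&~np.isnan(P[...,0]);A=P[m];G=(A-port);A=A[(abs(G@ex)<55)&(abs(G@ey)<30)]
    N,c,i=plane(A,1.2);print("slide n",N,"pts",i.sum(),len(A),"angle to plate deg",np.degrees(np.arccos(min(1,N@n))),"about y",np.degrees(np.arctan2(N@ex,N@n)),"about x",np.degrees(np.arctan2(N@ey,N@n)))
    G=A[i]-port;print("backing extents x",np.percentile(G@ex,[1,99]),"y",np.percentile(G@ey,[1,99]),"z",np.median(G@n))
E
python3 m.py w5
```

```text
grasp rel port x,y,z 3.27 0.19 38.09
f x,y,n -0.2747439021624715 0.2557608350470184 0.19460608024500747 M [ 0.06085374 -0.00513601 -0.02419276]
slide n [-0.40872176 -0.08124676  0.90903547] pts 1644 4271 angle to plate deg 11.03446805595716 about y 11.03446361610491 about x 0.01014816094316971
backing extents x [-37.37236714  30.79984451] y [-18.42709035  18.76929797] z 21.12393911102562
```

>>> play_rows([
  [-0.3,0,-2],
  [-0.1,0,-2],
  [0,0,-1.5],
  [0,0,0],
], fingers=[1,1,1,1], spin=[0,0,0,0])

```text
clock: 16.7
tool_pos: [497.8, 180.4, 164.5]
tcp_rot: [-0.0, -0.098, 0.995, -0.0]
wrist_force: [-2.4, -1.0, 2.9]
grip_width: 11.7
gripper_force: 14.0
```

```bash
python3 m.py w6
```

```text
grasp rel port x,y,z 0.2 0.23 34.08
f x,y,n -0.310311770653664 -0.4751685808394313 3.846835254081955 M [-0.0806523   0.32057155 -0.00535392]
slide n [-0.48674872 -0.14033803  0.86219541] pts 1442 3820 angle to plate deg 5.845462173283796 about y 5.314494173824285 about x -2.4482634926998115
backing extents x [-22.04609842  20.1200953 ] y [-5.64839187  5.85011398] z 41.61518113965326
```

```bash
python3 - <<'E'
t=open("m.py").read().replace("(abs(G@ey)<30)]","(abs(G@ey)<30)&(abs(G@ey)>10)&(abs(G@n-10)<9)]").replace("plane(A,1.2)","plane(A,1.0)")
open("m.py","w").write(t)
E
python3 m.py w7
```

```text
grasp rel port x,y,z 0.17 0.24 34.07
f x,y,n -1.899772817795696 -0.25269769155805166 3.716742917834657 M [-0.09445898  0.32499697 -0.05066583]
slide n [-0.50693356 -0.09962924  0.85620814] pts 657 1247 angle to plate deg 4.556249178822366 about y 4.555609437514507 about x 0.0766722458349764
backing extents x [-39.56592987 -20.09145055] y [-18.57533331  18.94940738] z 14.76274916543004
```

View pics/w7.png

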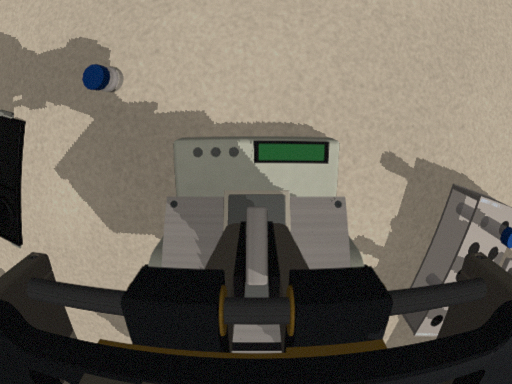

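>>> play_rows([
  [-0.6,-0.1,-1.7],
  [0,0,0],
  [0,0,0],
], fingers=[1,1,1], spin=[0,0,0], squeeze=10)

```text
clock: 17.27
tool_pos: [497.7, 180.4, 162.9]
tcp_rot: [0.0, -0.098, 0.995, 0.0]
wrist_force: [-0.2, -0.3, 0.6]
grip_width: 11.9
gripper_force: 10.0
```

```bash
python3 m.py w8
```

```text
grasp rel port x,y,z -0.82 0.3 32.91
f x,y,n 0.1196131050102161 -0.28585213073876165 0.6143557717519885 M [-0.01426759  0.01664567  0.01017954]
slide n [-0.53044345 -0.1064124   0.84101495] pts 665 1186 angle to plate deg 2.909834390137094 about y 2.90953797987147 about x -0.04160367172725971
backing extents x [-40.32356196 -21.12679028] y [-18.58248812  19.12199976] z 12.721149229624302
```

>>> play_rows([
  [0,0,-1.3],
  [0,0,0],
  [0,0,0],
], fingers=[1,1,1], spin=[0,0,0])

```text
clock: 17.75
tool_pos: [497.5, 180.4, 161.7]
tcp_rot: [0.0, -0.098, 0.995, 0.0]
wrist_force: [-0.0, 0.5, 1.1]
grip_width: 12.0
gripper_force: 10.0
```

```bash
cat >> m.py <<'E'
A=P[~np.isnan(P[...,0])]-port;k=(abs(A@n)<5)&(abs(abs(A@ey)-45)<15)&(abs(A@ex+15)<25);print("plate z",np.median(A[k]@n),k.sum())
B=A[k];print("plate tilt about y deg",np.degrees(np.polyfit(B@ex,B@n,1)[0]))
E
python3 m.py w9
```

```text
grasp rel port x,y,z -1.62 0.32 32.04
f x,y,n 0.7004831389415024 0.4574436901901317 0.8284724771934618 M [ 0.06176736 -0.02727555 -0.00128655]
slide n [-0.55984063 -0.10829962  0.82149234] pts 625 1158 angle to plate deg 0.9151146966342898 about y 0.8969398239853253 about x 0.1815065386905504
backing extents x [-40.61921203 -22.06572972] y [-18.6239873   19.17504144] z 11.348755314872468
plate z -0.13300050223699683 5398
plate tilt about y deg 0.037320870696048516
```

>>> play_rows([
  [0.4,0.1,-0.8],
  [0,0,0],
  [0,0,0],
], fingers=[1,1,1], spin=[0,0,0])

```text
clock: 18.23
tool_pos: [497.6, 180.5, 160.8]
tcp_rot: [-0.0, -0.098, 0.995, -0.0]
wrist_force: [-1.1, -0.3, 1.6]
grip_width: 11.8
gripper_force: 10.0
```

```bash
python3 m.py w10
```

```text
grasp rel port x,y,z -2.12 0.35 31.18
f x,y,n 0.026803134186136446 -0.0684212507305704 1.9414336356537518 M [ 0.01655167  0.26553967 -0.0192133 ]
slide n [-0.56046523 -0.11357438  0.82035333] pts 628 1102 angle to plate deg 0.7897956740146518 about y 0.7823879295367047 about x -0.10793160050249827
backing extents x [-40.59261114 -22.60452746] y [-18.52879188  19.10937299] z 9.949378244493506
plate z -0.13264762760977214 5399
plate tilt about y deg 0.01146484716993329
```

>>> play_rows([
  [0.6,0.1,-0.8],
  [0,0,0],
  [0,0,0],
], fingers=[1,1,1], spin=[0,0,0])

```text
clock: 18.7
tool_pos: [497.8, 180.5, 159.8]
tcp_rot: [-0.001, -0.098, 0.995, -0.0]
wrist_force: [-5.2, -1.3, 2.8]
grip_width: 11.8
gripper_force: 10.0
```

```bash
python3 m.py w11
```

```text
grasp rel port x,y,z -2.5 0.35 30.28
f x,y,n -2.725334651172046 -0.22776180859632933 5.3829284744048955 M [-0.06274102  0.88540832 -0.0509818 ]
slide n [-0.58239568 -0.11671582  0.80448287] pts 580 1048 angle to plate deg 0.7785510084253977 about y -0.7775762395507133 about x -0.03895172609545943
backing extents x [-40.57952434 -23.13875397] y [-18.50884685  19.14266181] z 8.61944162741348
plate z -0.15114582758306636 5423
plate tilt about y deg -0.03688088735615855
```

Run:
```python
from h import *
h=np.load("head.npz");ex,ey,n=h["ex"],h["ey"],h["n"];port=np.array([517.2,184.0,141.65])
L=[];Rb=[];F=[]
for _ in range(6):
    s=env.get_state();F.append(s["wrist_force"]);im,d=env.capture("wrist");P=cloud("wrist",d,s);A=P[~np.isnan(P[...,0])]-port
    x,y,z=A@ex,A@ey,A@n
    k=(abs(abs(y)-14.5)<5)&(abs(z-8.7)<2.5)&(x>-41)&(x<0);L.append(np.c_[x,z][k])
    k=(abs(y)<5)&(abs(z-38)<5)&(x>-26)&(x<22);Rb.append(np.c_[x,z][k])
F=np.array(F);print("f x y n",(F@ex).mean(),(F@ey).mean(),(F@n).mean(),(F@n).std())
for nm,B in(("back",np.vstack(L)),("rib",np.vstack(Rb))):
    for _ in range(3):
        p=np.polyfit(B[:,0],B[:,1],1);r=B[:,1]-np.polyval(p,B[:,0]);B=B[abs(r)<2*r.std()]
    print(nm,len(B),"slope deg",np.degrees(p[0]),"z@",B[:,0].mean(),B[:,1].mean(),"x",B[:,0].min(),B[:,0].max())
print(env.get_state()["clock"])
```

```text
f x y n -2.3358857647399915 0.06667340880861798 5.4609988486028795 0.18551658076032393
back 3803 slope deg -0.010057432331423689 z@ -31.72762710629517 8.671179681729118 x -40.73715664916561 -22.12334629656606
rib 7676 slope deg -0.22772413273437406 z@ -4.19879109279809 38.29102605026791 x -25.95079896591087 16.71044302029395
19.1
```

>>> play_rows([
  [0,0,0],
  [0,0,0],
  [0,0,0],
  [0,0,0],
], fingers=[1,1,1,1], spin=[0,0,0,0])

```text
clock: 19.6
tool_pos: [497.8, 180.5, 159.8]
tcp_rot: [-0.001, -0.098, 0.995, -0.0]
wrist_force: [-5.4, -0.8, 3.0]
grip_width: 11.9
gripper_force: 10.0
```

Run:
```python
from station import env
s=env.get_state();print(s["tool_pos"],s["wrist_force"],s["gripper_force"],s["grip_width"])
print(env.job_done())
```

```text
[497.8484674  180.48922845 159.78781088] [-5.42185458 -0.83296828  2.96488251] 10.009074083100131 11.89843048162258
the job is handed in; nothing more can be done
None
```

The job is handed in at about 19.6 s (no verdict was returned): the shutter is fully open, and the slide, still gripped at 10 N, is flush on the plate about 2 mm from the port's centre, pressed with an estimated 6.5–7 N.

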